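Set the lamp attenuator to its third click

ROBOT

A 6-joint arm with a two-finger parallel gripper is mounted at the origin on the work surface. World frame = base frame: x ahead of the robot, y to its left, z up, the work surface at z = 0. Lengths are in m, angles in rad, forces in N, time in s.
With the tool pointing down it reaches from about 0.4 to 0.925 m from the base axis. Payload 3.4 kg.
Tool frame: the origin (TCP) lies at the very end of the fingers, on their centre line; the grasp point (between the pads) lies 19 mm behind it (bot.hold_point_z is the distance from the TCP to the grasp point, in m); z points along the fingers, y is the line along which they close (so a half turn about z gives the same grasp; the last joint's range is limited). The gripper opens to 85 mm and grips with 20 to 120 N. Pads are 22 mm wide; open, the fingers measure 114 mm over their backs; the gripper's body (76 mm by 85 mm) begins 54 mm behind the grasp point. The pads swing forward as they close: fully open they stand 13 mm farther back than shut.
Start: joints at [-1.218, 0.307, 1.506, -0, 1.328, -0.073], TCP at [0.238, -0.523, 0.231] pointing down, gripper open.
Joint ranges: [-3.12, 3.12], [-1.05, 2.28], [0.14, 2.33], [-1.42, 4.57], [0.1, 2.73], [-2.68, 2.68]. Speed limits (rad/s): [2.57, 2.57, 3.14, 3.14, 3.14, 3.14].

INTERFACE

Orientations are given as [roll, pitch, yaw] about the fixed x, y, z axes, in that order (R = Rz(yaw) Ry(pitch) Rx(roll)).
In Python, from station import bot gives the robot as it stands.
- The arm moves only by the tool arm_command, never from a script. Its argument "rows" is a list that holds one entry, the list of rows, each a list of 5 numbers: the closure, from 0 (fully open) to 1 (shut), then the shift along the world's x, y, z in cm, then the turn about the world's z in degrees. A call has 1 to 20 rows; each row is the pose to reach, as a shift and turn from the pose commanded when the call began; what a row does not reach only later rows make up. A row lasts 1/8 s, in which the tool goes at most 62.5 mm and 10.7 degrees, less where a joint would pass 70% of its speed; a pose out of reach is approached as far as the arm can. A call with a gripper value outside its range is refused whole. The fingers move at their own pace and stop on an object; "squeeze" is the grip in N (left out, the last holds). Time passes only in rows, so rows that repeat a pose let the fingers close. It gives the time, the measured TCP pose, the force, the opening and the grip force at its end, in the units of the state.
- bot.sense(): the state, without advancing time (a new reading comes with each control period).
- bot.capture(name): name is "scene" or "top"; returns the picture (384x512x3 uint8, red, green, blue); there is no depth.
- bot.camera_params(name): a dict with "fx", "fy", "cx", "cy" (pixels), "R" (3x3) and "t" (3): a world point X has camera coordinates R X + t. Camera axes: x right, y down, z forward; pixel columns grow to the right and rows downward; lengths in m; the calibration is good to about 2 mm. A picture is of the moment at which its call begins. camera_params takes no time and is no camera call.
- bot.hand_in(): hands the job in; it is judged then, once.
The state is a dict: "time_s": time; "joint_positions": joint angles; "dq": joint speeds; "joint_efforts": joint torques, N m; "tcp_pos": TCP position; "eef_rot": TCP orientation; "ft_force": force on the tool from outside, world axes, zero at the start; "moment": the same for the moment, N m; "width": opening from 0.0 (shut) to 1.0 (fully open); "grip_force": force on a finger pad.
Only numpy, scipy, OpenCV 4.12 (cv2) and the standard library are available. Lean on these libraries where they do the work, as an engineer would, in place of code of your own. Each camera call takes 0.05 s, during which the arm holds its last target. There are 200 camera calls.

TASK

Set the microscope lamp's attenuator, the black paddle lever in the slot on top of the white lamp house: with the fingertips, push it gently fully home to the end of the slot with the round screw head, then push it back the other way three clicks and leave it resting in the third notch from home (home itself is not a click), never letting it go on into the fourth. Only push it, do not pinch it, and leave the thin steel shutter pin and all the things standing around where they are.

Things in the scene. Friction and masses are not known exactly. Their poses are not given: they have to be found in the camera images.
- lamphouse: White lamp house fixed to the bench: 200 mm (its x) by 240 mm (its y) by 100 mm high. Origin: centre of its underside; z up; its yaw is within 0.5 rad of the world's. On its flat top a straight slot runs along its y on the line x = -45 mm, in a bare metal strip 40 mm wide, free apart from the lever. Vent ribs on its -y side, a round black light port (33 mm long) on its +y side.
- home_end (a point): Round steel screw head, 16 mm across and 3 mm high (this point: centre of its top), on the lamp house's metal strip just beyond the slot's home end, which is the lamp house's -y end. The lever when home stands 29 mm from it.
- filter_lever (a joint): Lever's travel from home, m: 0 = home (stop and notch), growing to the lamp house's +y, end 0.070. Notches (clicks) every 0.014: first 0.014, second 0.028, third 0.042, then 0.056, 0.070. Starts in or between the first and second. Leaving a notch takes about 6 to 7 N, falling to nothing 7 mm on; then it snaps by itself into the next notch, 7 mm ahead of the finger, and stays. The stop at home is firm.
- lever_top (a point): Centre of the top edge of the attenuator lever, an upright black paddle standing out of the slot: 26 mm wide across the slot, rising 44 mm above the lamp house's top (144 mm above the bench); along the slot 14 mm thick between 5 and 35 mm above the lamp house's top, 6 mm thick elsewhere. Moves with the lever; axes as the lamp house.
- pad_home_face (a point): Centre of the lever's flat face that looks towards the home end (face 26 mm across the slot, 30 mm high; this point is 20 mm above the lamp house's top and 7 mm from the paddle's mid-plane). Push here to send the lever away from home.
- pad_far_face (a point): Centre of the lever's opposite face, looking away from the home end; same size and height. Push here to send the lever home.
- shutter_top (a point): Top of the shutter pin, a thin round steel pin 8 mm across and 14 mm high in its own short slot on the lamp house's top, 80 mm behind the lever's slot, towards the far end. Slides easily along that slot; to be left as it is.
- dust_cap_mid (a point): Black plastic dust cap, 38 mm across, 18 mm high, lying on top of the lamp house well behind the slot; point at its centre, half-way up. Loose bystander.
- oil_bottle_mid (a point): Small amber immersion-oil bottle with black cap, 32 mm across, 62 mm high, standing beside the lamp house's home-end side (its own -y); point at its centre, half-way up. Loose bystander.
- petri_dish_mid (a point): Closed clear petri dish, 92 mm across, 16 mm high, lying beside the lamp house's far-end side (its own +y); point at its centre, half-way up. Loose bystander.
- reagent_bottle_mid (a point): Amber reagent bottle with cap, 60 mm across, 117 mm high, to the right of the lamp house; point at its centre, half-way up. Loose bystander.
- slide_box_mid (a point): Grey box of microscope slides, 100 x 160 x 34 mm, to the right of and behind the lamp house; point at its centre, half-way up. Loose bystander.
- tally_counter_mid (a point): Steel hand tally counter, 46 mm across, 36 mm high, to the right of the lamp house; point at its centre, half-way up. Loose bystander.

How it is judged:
By the outcome, as a careful person would: the job done as asked, in the order asked, and still so for the second after the job is handed in, with the robot touching nothing.
It also fails if it takes over 67 s, if anything falls off the work surface, if the arm or the gripper's body presses on something with over 40 N, if the wrist force passes 120 N, or if a joint passes its speed limit or range.

## Working session

There is one attempt and no reset: what is moved stays moved. The work goes in short steps, Python scripts to look and compute and a tool call to move; the robot and the scene stay as the last step left them, time stands still between calls to the robot, and variables do not carry over. Pictures are saved under pics/ and viewed, at most 10 in all, crops included, and the job is handed in when it is done.

Besides the shell and the picture viewer there is one more tool, called in YAML: its name, and indented under it one key for each argument. arm_command: Moves the arm, as the interface text tells. Its arguments: {"type":"object","properties":{"rows":{"type":"array"},"squeeze":{"type":"number"}},"required":["rows"]}

```bash
mkdir -p pics
python3 - <<'E'
from station import bot
import cv2,numpy as np
for n in("scene","top"):
    im=bot.capture(n);cv2.imwrite(f"pics/{n}0.png",im[:,:,::-1])
    p=bot.camera_params(n);print(n,p["fx"],p["cx"],p["cy"],np.round(p["R"],3).tolist(),np.round(-np.array(p["R"]).T@p["t"],3))
s=bot.sense();print(s["tcp_pos"],s["eef_rot"],s["width"])
a=cv2.imread("pics/scene0.png");b=cv2.imread("pics/top0.png")
E
```

```text
scene 401.9958494294498 257.6892420110636 197.61701052894105 [[0.07, 0.998, 0.001], [0.868, -0.06, -0.493], [-0.492, 0.036, -0.87]] [ 0.977 -0.102  0.886]
top 405.79540196703397 257.3097616861995 194.8365198214402 [[-0.028, -1.0, 0.008], [-0.997, 0.027, -0.078], [0.077, -0.01, -0.997]] [ 0.478 -0.057  1.107]
[ 0.23777672 -0.52284275  0.23047563] [-3.13976560e+00 -1.12402288e-04  4.26797289e-01] 1.0016697466263698
```

View pics/top0.png

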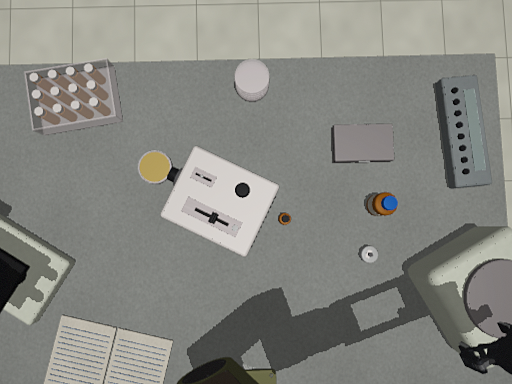

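View pics/scene0.png

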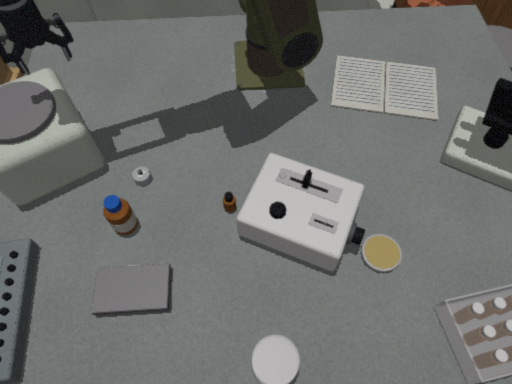

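Top view: lamp house centred about (220,201), light port at (175,175), lever at (213,217), and its slot running lower-right to the home end near (240,230). The oil bottle is at (285,218).

```bash
cat > h.py <<'E'
from station import bot
import cv2,numpy as np
def ray(n,u,v,z):
    p=bot.camera_params(n);R=np.array(p["R"]);c=-R.T@np.array(p["t"])
    d=R.T@np.array([(u-p["cx"])/p["fx"],(v-p["cy"])/p["fy"],1]);return c+d*(z-c[2])/d[2]
def proj(n,X):
    p=bot.camera_params(n);q=np.array(p["R"])@X+p["t"];return np.array([p["fx"]*q[0]/q[2]+p["cx"],p["fy"]*q[1]/q[2]+p["cy"]])
E
python3 - <<'E'
from h import *
im=cv2.imread("pics/top0.png")
m=(im.min(2)>205).astype(np.uint8)
m=cv2.morphologyEx(m,cv2.MORPH_OPEN,np.ones((3,3)))
m[:,:150]=0;m[:140]=0;m[260:]=0;m[:,290:]=0
c=max(cv2.findContours(m,0,2)[0],key=cv2.contourArea)
W=np.array([ray("top",u,v,.1)[:2] for u,v in c[:,0]],np.float32)
r=cv2.minAreaRect(W);print(r,cv2.boxPoints(r))
for n,bx in(("top",(170,185,90,70)),("scene",(255,150,115,75))):
    x,y,w,h=bx;i=cv2.imread(f"pics/{n}0.png")[y:y+h,x:x+w]
    g=i.max(2);k=(g<60).astype(np.uint8)
    _,_,st,ce=cv2.connectedComponentsWithStats(k)
    for s,e in zip(st[1:],ce[1:]):
        if s[4]>8:print(n,e+[x,y],s)
    cv2.imwrite(f"pics/{n}_c.png",cv2.resize(i,None,fx=4,fy=4,interpolation=2))
a=cv2.imread("pics/top_c.png");b=cv2.imread("pics/scene_c.png")
H=np.zeros((600,512,3),np.uint8);H[:280,:360]=a;H[300:,:460]=b
cv2.imwrite("pics/cc.png",H)
E
```

```text
((0.519973874092102, -0.021390311419963837), (0.11695859581232071, 0.1862337589263916), 61.77142333984375) [[ 0.41027147 -0.02887115]
 [ 0.574356   -0.1169579 ]
 [ 0.6296763  -0.01390947]
 [ 0.46559173  0.07417728]]
top [241.72413793 190.20689655] [ 65   0  14  13 145]
top [211.56115108 216.97122302] [ 25  23  33  18 139]
scene [307.60759494 181.5443038 ] [ 36  20  36  22 158]
scene [277.39285714 209.92857143] [ 15  52  16  16 196]
```

View pics/cc.png

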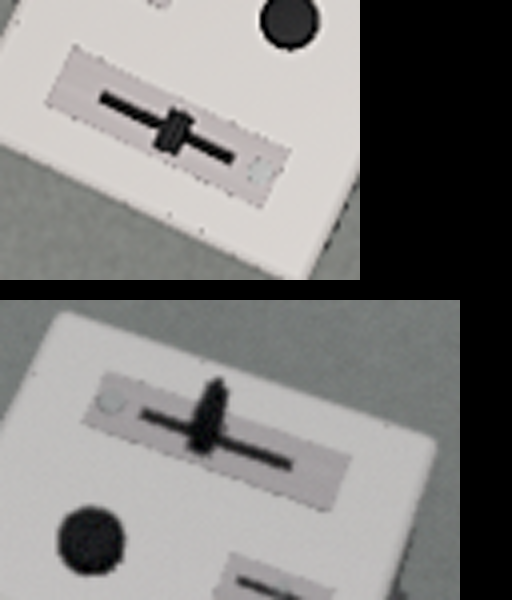

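The crops show the slot, its ends and the screw head at the right end in the top view (235.5,227) and the left end in the scene view (283,175); the lever sits mid-slot.

Run:
```python
from h import *
f=lambda n,u,v,z:np.round(ray(n,u,v,z),4)
T=lambda x,y,z:f("top",170+(x-1.5)/4,185+(y-1.5)/4,z)
S=lambda x,y,z:f("scene",255+(x-1.5)/4,150+(y-301.5)/4,z)
for F,nm,q in((T,"top",[(100,96),(233,158),(262,168)]),(S,"scene",[(291,465),(142,413),(112,401)])):
    P=[F(*c,z) for c,z in zip(q,(.1,.1,.103))];d=P[0]-P[1];print(nm,*P,"yaw",np.arctan2(-d[0],d[1]),np.linalg.norm(d))
print("strip top",[T(*c,.1) for c in((75,45),(292,150),(265,208),(45,105))])
print("strip scene",[S(*c,.1) for c in((103,372),(352,456),(332,512),(82,425))])
print("lever top",T(176,131,.144),T(175,131,.14),S(219,380,.144))
# white outline corners
for c in((196,147),(278,185),(247,255),(162,214)):print(f("top",*c,.1))
```

```text
top [0.526 0.089 0.1  ] [0.4854 0.0075 0.1   ] [ 0.4788 -0.0104  0.103 ] yaw -0.4621741326604984 0.09105278688760712
scene [0.5261 0.0889 0.1   ] [0.4856 0.0084 0.1   ] [ 0.4781 -0.0084  0.103 ] yaw -0.46612899348610715 0.09011381692060326
strip top [array([0.5582, 0.104 , 0.1   ]), array([ 0.4894, -0.0291,  0.1   ]), array([ 0.4541, -0.0116,  0.1   ]), array([0.5214, 0.1231, 0.1   ])]
strip scene [array([ 0.4557, -0.0113,  0.1   ]), array([0.5226, 0.1245, 0.1   ]), array([0.5579, 0.107 , 0.1   ]), array([ 0.4913, -0.0269,  0.1   ])]
lever top [0.502 0.038 0.144] [0.5021 0.039  0.14  ] [0.4946 0.047  0.144 ]
[0.6806 0.0831 0.1   ]
[ 0.5793 -0.1196  0.1   ]
[ 0.4084 -0.0378  0.1   ]
[0.5149 0.1698 0.1   ]
```

arm_command:
  rows:
    - [[1,0,0,6,0],[1,0,0,11,0],[1,2,4.5,11,0],[1,5,9,11,4],[1,8,13.5,11,8],[1,11,18,11,12],[1,13.5,23,11,16],[1,16,28,11,20],[1,18,33,11,24],[1,20,38,11,28],[1,22,43,11,32],[1,24,48,9,36],[1,26,53,6,39],[1,28,57,2,39],[1,28,59.3,0,39],[1,28,59.3,-2,39],[1,28,59.3,-2,39],[1,28,59.3,-2,39]]

```text
time_s: 2.35
tcp_pos: [0.5184, 0.0693, 0.2118]
eef_rot: [3.141, -0.0, 1.107]
ft_force: [-0.6, -0.2, 0.1]
width: 0.001
grip_force: 0.0
```

Run:
```python
from h import *
s=bot.sense();print(s["time_s"],s["tcp_pos"],s["eef_rot"],s["ft_force"],s["width"])
i=bot.capture("scene")[90:240,200:400,::-1];cv2.imwrite("pics/s1.png",cv2.resize(i,None,fx=4,fy=4))
```

```text
2.35 [0.51836549 0.0693482  0.21183232] [ 3.14101543e+00 -2.50897959e-04  1.10713346e+00] [-0.62628756 -0.17302067  0.13339918] 0.0007171497071372174
```

View pics/s1.png

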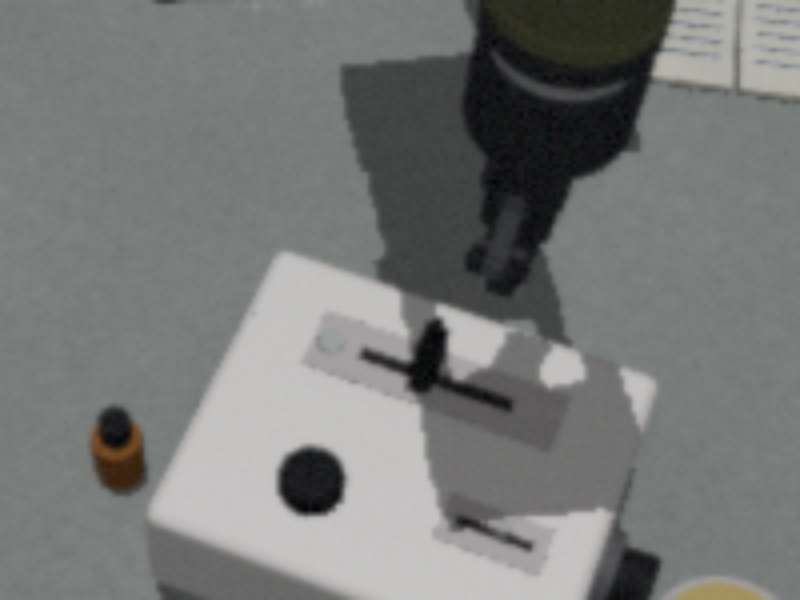

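The view shows the shut fingers above the slot's far side, at crop (500,265), with the lever at (430,355) and a clear gap between. Nothing has been disturbed, so I descend beside the lever.

arm_command:
  rows:
    - [[1,0,0,-4,0],[1,0,0,-7,0],[1,0,0,-9.0,0],[1,0,0,-9.5,0],[1,0,0,-9.5,0],[1,-0.18,-0.36,-9.5,0],[1,-0.36,-0.72,-9.5,0],[1,-0.36,-0.72,-9.5,0]]

```text
time_s: 3.4
tcp_pos: [0.5144, 0.062, 0.1168]
eef_rot: [3.141, -0.0, 1.107]
ft_force: [0.2, -0.5, 0.2]
width: 0.001
grip_force: 0.0
```

arm_command:
  rows:
    - [[1,-0.09,-0.18,0,0],[1,-0.13,-0.27,0,0],[1,-0.18,-0.36,0,0],[1,-0.22,-0.45,0,0],[1,-0.27,-0.54,0,0],[1,-0.31,-0.62,0,0],[1,-0.31,-0.62,0,0]]

```text
time_s: 4.28
tcp_pos: [0.512, 0.0574, 0.1164]
eef_rot: [3.141, -0.003, 1.107]
ft_force: [1.1, 5.2, -1.5]
width: -0.001
grip_force: 2.9
```

arm_command:
  rows:
    - [[1,-0.04,-0.09,0,0],[1,-0.09,-0.18,0,0],[1,-0.13,-0.27,0,0],[1,-0.18,-0.36,0,0],[1,-0.22,-0.45,0,0],[1,-0.27,-0.54,0,0],[1,-0.31,-0.63,0,0],[1,-0.36,-0.72,0,0],[1,-0.36,-0.72,0,0]]

```text
time_s: 5.4
tcp_pos: [0.5075, 0.0486, 0.1163]
eef_rot: [-3.142, 0.0, 1.107]
ft_force: [-1.0, -0.6, 1.2]
width: 0.001
grip_force: 0.0
```

arm_command:
  rows:
    - [[1,-0.09,-0.18,0,0],[1,-0.18,-0.36,0,0],[1,-0.22,-0.45,0,0],[1,-0.27,-0.54,0,0],[1,-0.31,-0.63,0,0],[1,-0.36,-0.72,0,0],[1,-0.4,-0.81,0,0],[1,-0.45,-0.9,0,0],[1,-0.49,-0.98,0,0],[1,-0.54,-1.07,0,0],[1,-0.58,-1.16,0,0],[1,-0.58,-1.16,0,0]]

```text
time_s: 6.9
tcp_pos: [0.5015, 0.0368, 0.1162]
eef_rot: [-3.141, 0.001, 1.107]
ft_force: [0.7, -1.0, 0.6]
width: 0.002
grip_force: 0.0
```

arm_command:
  rows:
    - [[1,-0.09,-0.18,0,0],[1,-0.13,-0.27,0,0],[1,-0.18,-0.36,0,0],[1,-0.22,-0.45,0,0],[1,-0.25,-0.49,0,0],[1,-0.27,-0.54,0,0],[1,-0.27,-0.54,0,0]]

```text
time_s: 7.78
tcp_pos: [0.4997, 0.0328, 0.1164]
eef_rot: [3.141, -0.002, 1.107]
ft_force: [1.5, 5.2, -1.3]
width: -0.001
grip_force: 2.6
```

arm_command:
  rows:
    - [[1,-0.02,-0.05,0,0],[1,-0.05,-0.1,0,0],[1,-0.05,-0.1,0,0]]

```text
time_s: 8.15
tcp_pos: [0.4997, 0.0327, 0.1164]
eef_rot: [3.141, -0.004, 1.107]
ft_force: [1.7, 8.4, -1.2]
width: 0.004
grip_force: 4.2
```

Home is reached: a firm stop at 8 N with no further travel. Next I cross over to the home side.

arm_command:
  rows:
    - [[1,0.2,0.4,0,0],[1,0.63,1.25,0,0],[1,0.63,1.25,0.5,0],[1,0.63,1.25,3.5,0],[1,0.63,1.25,6.5,0],[1,0.63,1.25,6.5,0],[1,-0.4,-0.8,6.5,0],[1,-1.4,-2.8,6.5,0],[1,-2.13,-4.26,6.5,0],[1,-2.13,-4.26,6.5,0],[1,-2.13,-4.26,6.5,0]]

```text
time_s: 9.52
tcp_pos: [0.4777, -0.0114, 0.1812]
eef_rot: [-3.142, -0.0, 1.107]
ft_force: [0.5, 0.8, -0.3]
width: -0.003
grip_force: 0.0
```

Run:
```python
from h import *
s=bot.sense();print(s["time_s"],s["tcp_pos"],s["ft_force"])
i=bot.capture("scene")[120:240,220:380,::-1];cv2.imwrite("pics/s2.png",cv2.resize(i,None,fx=5,fy=5))
```

```text
9.525 [ 0.47768624 -0.01142807  0.18118028] [ 0.54581976  0.78792817 -0.30196359]
```

View pics/s2.png

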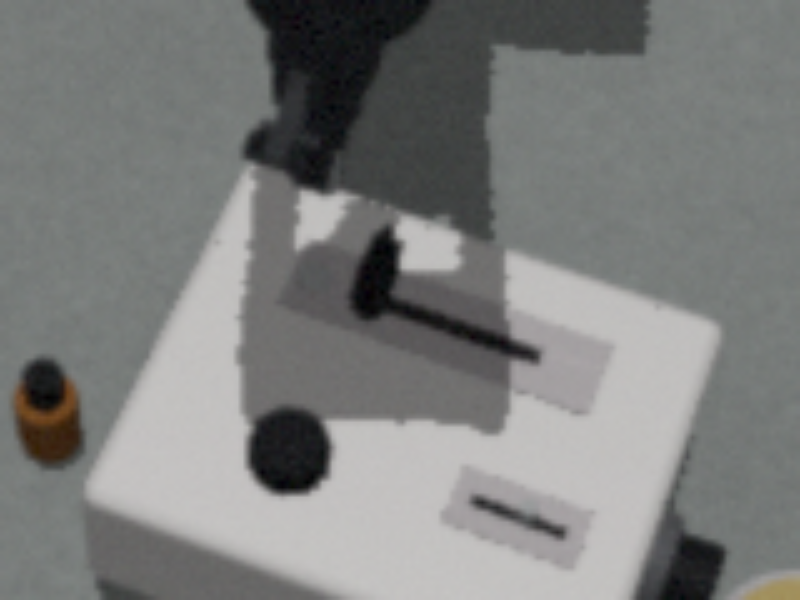

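The lever (375,285) stands at the home end of the slot, and the fingers are above the screw side at (290,160). I go down and approach.

arm_command:
  rows:
    - [[1,0,0,-3,0],[1,0,0,-5.5,0],[1,0,0,-6.5,0],[1,0,0,-6.5,0],[1,0.18,0.36,-6.5,0],[1,0.36,0.72,-6.5,0],[1,0.45,0.9,-6.5,0],[1,0.5,1.0,-6.5,0],[1,0.54,1.08,-6.5,0],[1,0.58,1.16,-6.5,0],[1,0.63,1.25,-6.5,0],[1,0.63,1.25,-6.5,0]]

```text
time_s: 11.08
tcp_pos: [0.4836, 0.0008, 0.1163]
eef_rot: [-3.142, 0.0, 1.108]
ft_force: [-0.5, -0.6, 0.5]
width: -0.002
grip_force: 0.3
```

arm_command:
  rows:
    - [[1,0.04,0.09,0,0],[1,0.09,0.18,0,0],[1,0.13,0.27,0,0],[1,0.18,0.36,0,0],[1,0.22,0.45,0,0],[1,0.27,0.54,0,0],[1,0.31,0.63,0,0],[1,0.34,0.68,0,0],[1,0.34,0.68,0,0],[1,0.34,0.68,0,0]]

```text
time_s: 12.32
tcp_pos: [0.4873, 0.0081, 0.1163]
eef_rot: [3.142, -0.001, 1.107]
ft_force: [-0.1, 0.0, -0.4]
width: 0.004
grip_force: 0.0
```

First click. Next the second.

arm_command:
  rows:
    - [[1,0.09,0.18,0,0],[1,0.18,0.36,0,0],[1,0.22,0.45,0,0],[1,0.27,0.54,0,0],[1,0.31,0.63,0,0],[1,0.36,0.72,0,0],[1,0.4,0.81,0,0],[1,0.45,0.9,0,0],[1,0.49,0.98,0,0],[1,0.54,1.07,0,0],[1,0.58,1.16,0,0],[1,0.6,1.21,0,0],[1,0.6,1.21,0,0],[1,0.6,1.21,0,0]]

```text
time_s: 14.08
tcp_pos: [0.4934, 0.0201, 0.1164]
eef_rot: [3.141, -0.001, 1.107]
ft_force: [-0.3, -1.3, -0.4]
width: 0.004
grip_force: 0.6
```

arm_command:
  rows:
    - [[1,0.04,0.08,0,0],[1,0.07,0.14,0,0],[1,0.07,0.14,0,0]]

```text
time_s: 14.45
tcp_pos: [0.4939, 0.0216, 0.1163]
eef_rot: [-3.141, -0.0, 1.108]
ft_force: [0.3, -0.1, 0.1]
width: 0.001
grip_force: 0.0
```

Run:
```python
from h import *
s=bot.sense();print(s["time_s"],s["tcp_pos"],s["ft_force"],s["grip_force"])
i=bot.capture("scene")[120:240,220:380,::-1];cv2.imwrite("pics/s3.png",cv2.resize(i,None,fx=5,fy=5))
```

```text
14.45 [0.49386837 0.02155326 0.11626067] [ 0.31102844 -0.10641553  0.11902642] 0.0
```

View pics/s3.png

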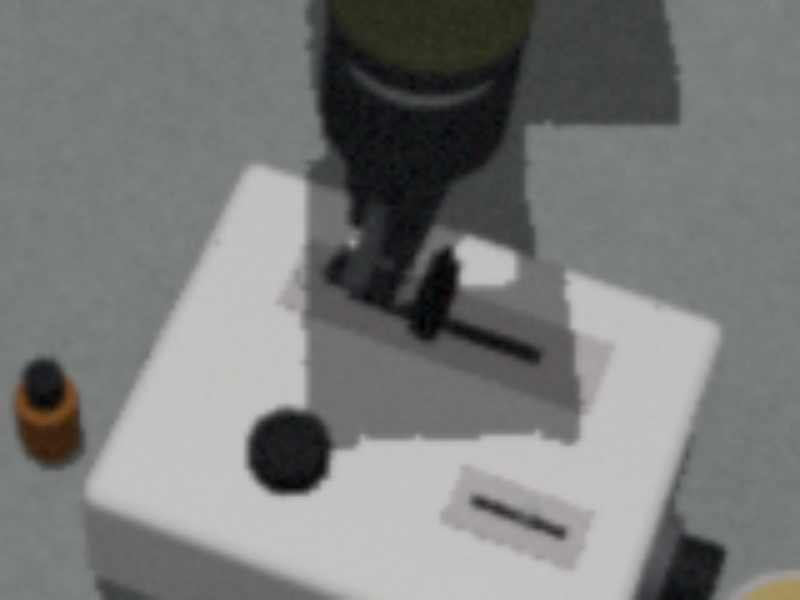

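The lever is in the second notch (base at 430,330, about 28 mm from home), with a small gap to the fingers. Now the third click, slowing at the end.

arm_command:
  rows:
    - [[1,0.09,0.18,0,0],[1,0.18,0.36,0,0],[1,0.22,0.45,0,0],[1,0.27,0.54,0,0],[1,0.31,0.63,0,0],[1,0.36,0.72,0,0],[1,0.4,0.81,0,0],[1,0.45,0.9,0,0],[1,0.49,0.98,0,0],[1,0.52,1.03,0,0],[1,0.54,1.08,0,0],[1,0.56,1.12,0,0],[1,0.58,1.16,0,0],[1,0.6,1.2,0,0],[1,0.6,1.2,0,0]]

```text
time_s: 16.38
tcp_pos: [0.5, 0.0336, 0.1162]
eef_rot: [-3.141, -0.001, 1.108]
ft_force: [-1.1, -0.1, -0.1]
width: -0.002
grip_force: 0.0
```

Run:
```python
from h import *
s=bot.sense();print(s["time_s"],s["tcp_pos"],s["ft_force"],s["grip_force"])
i=bot.capture("scene")[120:240,220:380,::-1];cv2.imwrite("pics/s4.png",cv2.resize(i,None,fx=5,fy=5))
```

```text
16.375 [0.49996156 0.03364569 0.11624878] [-1.10346171 -0.06735935 -0.05998639] 0.0
```

View pics/s4.png

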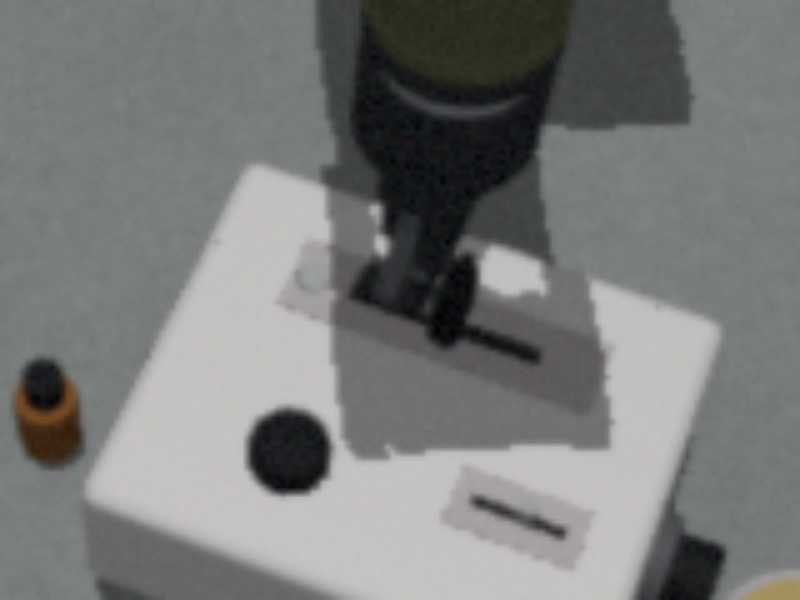

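The lever (base 447,335) is still against the fingers, right at the midpoint. I nudge it on.

arm_command:
  rows:
    - [[1,0.02,0.04,0,0],[1,0.04,0.08,0,0],[1,0.06,0.12,0,0],[1,0.07,0.14,0,0],[1,0.07,0.14,0,0],[1,0.07,0.14,0,0]]

```text
time_s: 17.18
tcp_pos: [0.5005, 0.0345, 0.1163]
eef_rot: [3.142, -0.0, 1.107]
ft_force: [-1.1, 0.2, -0.2]
width: 0.0
grip_force: 0.0
```

Run:
```python
from h import *
s=bot.sense();print(s["time_s"],s["tcp_pos"],s["ft_force"],s["grip_force"])
i=bot.capture("scene")[120:240,220:380,::-1];cv2.imwrite("pics/s5.png",cv2.resize(i,None,fx=5,fy=5))
```

```text
17.175 [0.50051264 0.03454121 0.11631737] [-1.0811782   0.20091299 -0.15871504] 0.0
```

View pics/s5.png

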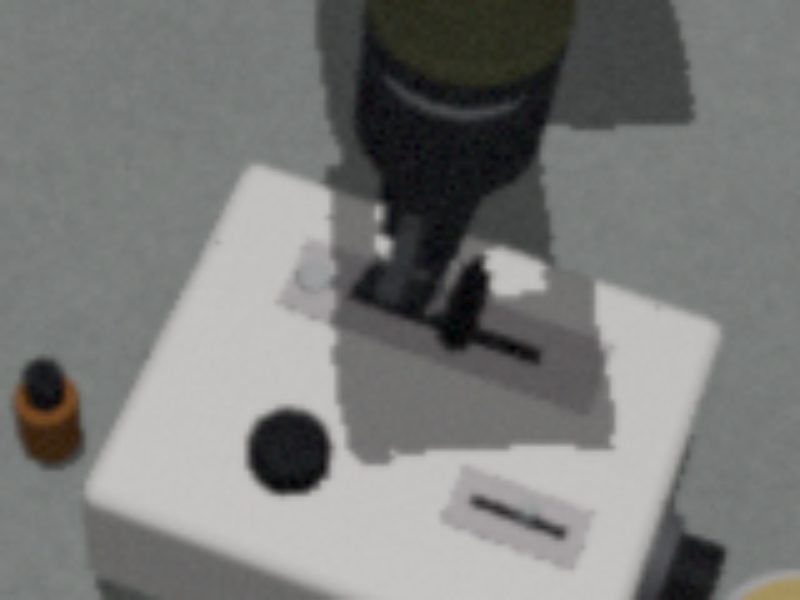

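The lever (458,340) has moved ahead of the fingers and a gap is visible: third notch. I retreat now, back, then up and aside.

arm_command:
  rows:
    - [[1,-0.3,-0.6,0,0],[1,-0.6,-1.2,0,0],[1,-0.6,-1.2,1,0],[1,-0.6,-1.2,5,0],[1,-0.6,-1.2,10,0],[1,-2,-5,13,0],[1,-3,-10,14,0],[1,-4,-15,14,0],[1,-4,-20,14,0],[1,-4,-20,14,0],[1,-4,-20,14,0]]

```text
time_s: 18.6
tcp_pos: [0.4603, -0.1653, 0.2566]
eef_rot: [-3.141, -0.001, 1.106]
ft_force: [-0.1, -0.2, 0.4]
width: -0.002
grip_force: 0.0
```

Run:
```python
from h import *
s=bot.sense();print(s["time_s"],s["tcp_pos"])
i=cv2.cvtColor(bot.capture("top"),cv2.COLOR_RGB2BGR);j=cv2.cvtColor(bot.capture("scene"),cv2.COLOR_RGB2BGR)
home=np.array([.4915,.0165]);u=np.array([.4475,.894])
for q in(.028,.042,.056):
    b=home+q*u;print(q,proj("top",[*b,.144]),proj("scene",[*b,.144]),proj("scene",[*b,.1]))
A=cv2.resize(i[170:270,150:300],None,fx=4,fy=4,interpolation=2)
B=cv2.resize(j,None,fx=.5,fy=.5)
H=np.zeros((600,800,3),np.uint8);H[:400,:600]=A;H[408:,:256]=B;H[408:,300:556]=cv2.resize(i,None,fx=.5,fy=.5)
cv2.imwrite("pics/f.png",H)
```

```text
18.6 [ 0.46028214 -0.16528241  0.25664259]
0.028 [212.11773879 216.54922813] [307.46919955 173.34661864] [305.37751272 183.8231207 ]
0.042 [206.77909079 214.04833297] [313.51797621 175.41112796] [311.16834475 185.8316965 ]
0.056 [201.44438921 211.54928651] [319.60307832 177.48803553] [316.99250051 187.85183078]
```

View pics/f.png

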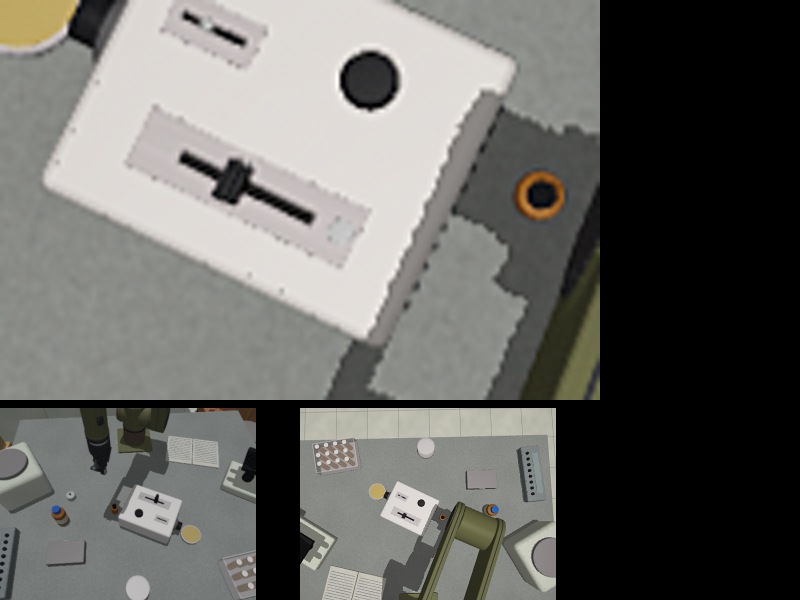

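The lever is at top-view pixel (208.5,215). That is 5.5 px, or one notch, beyond its start in the second notch, so it sits in the third. Everything else is where it was.

```bash
python3 -c "
from station import bot
print(bot.hand_in())"
```

```text
the job is handed in; nothing more can be done
None
```

I pushed the lever home to its firm stop (about 8 N), then back three clicks; the last pictures show it resting in the third notch, never in the fourth, with the shutter pin and other things unmoved. I handed the job in at about 19 s with the arm clear; hand-in returned no verdict.

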